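# Pin the dosing drive and start it

### The job

The yellow-headed coupling pin of the dosing drive is only part way in: push it fully home through fork and lug, until its head sits against the fork. Then, on the operator box, press the blue key all the way down and let it up, and after it the green key likewise. Never press the red key, and leave the jars and the wrench where they are.

Things in the scene. Friction and masses are not known exactly. Their poses are not given: they have to be found in the camera images.
- drive: Dosing drive, fixed: base plate 360 x 100 mm with, along its x axis, a steel product cylinder (-x end), an aluminium fork, a dark lug between the fork's cheeks, an air cylinder (+x end); nothing higher than 98 mm. Origin on the table under the middle of the holes; plate x -160 to +200 mm; y is the pin's pushing direction; yaw -0.5 to 0.5 rad. Fork: x -56 to +30, y -38 to +38, z 30 to 90 mm.
- mouth (a point): Centre of the 18 mm hole in the near cheek's outer face (drive y = -38 mm, 60 mm above the table), where the head must come to bear; axes as the drive's. The holes lie in line along y: near cheek -38 to -16, lug -14 to +14, far cheek +16 to +38 mm.
- pin: Loose greased pin in the holes, 0.1 to 0.2 kg: steel shank 16 mm thick, 100 mm long, tip tapered over 14 mm; yellow head 36 mm across, 14 mm thick. Origin: centre of the head's underside; y runs along the shank to the tip, into the holes. At first the underside is 46 to 54 mm out from the cheek, the tip inside the lug. Droops a little; a few N move it, up to 10 N at the far cheek.
- pin_top (a point): Centre of the flat outer face of the pin's head (14 mm from the body's origin, on its -y side): where to push.
- box: Operator box, fixed to the table: grey, 230 (x) x 90 (y) x 41 mm high, three keys in a row along its x axis, 68 mm apart, the middle one at its centre, in any order of colour. Origin at the centre of its underside.
- blue_key (a joint): Round blue spring push key, 38 mm across, on a black collar 52 mm across and 12 mm high, on the operator box. Joint value: how far it is pressed, 0 = up, 0.008 m = fully down; counts as pressed from 5 mm. It starts to move at about 1.5 N, is fully down at 5 N, and springs back.
- blue_key_top (a point): Centre of the flat top of the blue key (key up: 65 mm above the table; moves down with the key).
- green_key (a joint): Round green spring push key, 38 mm across, on a black collar 52 mm across and 12 mm high, on the operator box. Joint value: how far it is pressed, 0 = up, 0.008 m = fully down; counts as pressed from 5 mm. It starts to move at about 1.5 N, is fully down at 5 N, and springs back.
- green_key_top (a point): Centre of the flat top of the green key (key up: 65 mm above the table; moves down with the key).
- red_key (a joint): Round red spring push key, 38 mm across, on a black collar 52 mm across and 12 mm high, on the operator box. Joint value: how far it is pressed, 0 = up, 0.008 m = fully down; counts as pressed from 5 mm. It starts to move at about 1.5 N, is fully down at 5 N, and springs back. Not to be pressed.
- red_key_top (a point): Centre of the flat top of the red key (key up: 65 mm above the table; moves down with the key).
- jar_a: Loose amber glass jar with a black lid, standing, 68 mm across, 85 mm high, 0.25 kg; origin at the centre of its underside. Bystander.
- jar_b: Loose amber glass jar with a black lid, standing, 68 mm across, 85 mm high, 0.25 kg; origin at the centre of its underside. Bystander.
- wrench: Loose steel wrench lying flat beside the drive, about 180 mm long. Bystander.
Things that resemble listed ones, but are neither listed nor needed, are in the scene too. There is more than one size of the pin; the job needs the smallest.

How it is judged:
By the outcome, as a careful person would: the job done as asked, in the order asked, and still so for the second after the job is handed in, with the robot touching nothing.
It also fails if it takes over 40 s, if anything falls off the work surface, if the arm or the gripper's body presses on something with over 40 N, if the wrist force passes 120 N, or if a joint passes its speed limit or range.

### The arm

A 6-joint arm with a two-finger parallel gripper is mounted at the origin on the work surface. World frame = base frame: x ahead of the robot, y to its left, z up, the work surface at z = 0. Lengths are in mm, angles in degrees, forces in N, time in s.
With the tool pointing down it reaches from about 300 to 850 mm from the base axis. Payload 4.2 kg.
Tool frame: the origin (TCP) lies at the very end of the fingers, on their centre line; the grasp point (between the pads) lies 19 mm behind it; z points along the fingers, y is the line along which they close (so a half turn about z gives the same grasp; the last joint's range is limited). The gripper opens to 91 mm and grips with 3 to 60 N. Pads are 32 mm wide; open, the fingers measure 118 mm over their backs; the gripper's body (76 mm by 178 mm) begins 60 mm behind the grasp point.
Start: joints at [66.807, 18.312, 89.639, -0, 72.044, -1.146], TCP at [215.843, 532.968, 213.976] pointing down, gripper open.
Joint ranges: [-177.97, 177.97], [-48.28, 115.42], [12.27, 149.76], [-77.06, 257.06], [2.81, 150.46], [-146.56, 146.56]. Speed limits (degrees/s): [147.25, 147.25, 180, 180, 180, 180].

### API

Orientations are given as [roll, pitch, yaw] about the fixed x, y, z axes, in that order (R = Rz(yaw) Ry(pitch) Rx(roll)).
In Python, from workcell import env, grab_frame gives the robot as it stands. The module is installed in compiled form; this text tells all that it offers.
- The arm moves only by the tool move_arm, never from a script. Its argument "plan" is a list of rows, each an object of numbers: "tx", "ty", "tz": the shift along the tool's x, y, z in cm; "wx", "wy", "wz": the turn, a rotation vector about the tool's x, y, z in rad. In form: [{"tx": .., "ty": .., "tz": .., "wx": .., "wy": .., "wz": ..}, ...]. A call has 1 to 12 rows; each row shifts and turns the commanded pose from where the row before left it, along the tool's axes as they then stand; what a row does not reach is not made up. A row lasts 1/12 s, in which the tool goes at most 41.7 mm and 7.16 degrees, less where a joint would pass 70% of its speed; a pose out of reach is approached as far as the arm can. A call is refused whole if a number of a shift passes 4.17 or a number of a turn 0.125, either way. A call with a gripper value outside its range is refused whole. "gripper" is the finger opening in cm, from 0 to 9.12, set as the call begins (left out, the last holds). The fingers move at their own pace and stop on an object; "force" is the grip in N (left out, the last holds). Time passes only in rows, so rows that do not move let the fingers close. It gives the time, the measured TCP pose, the force, the opening and the grip force at its end, in the units of the state.
- env.state(): the state, without advancing time (a new reading comes with each control period).
- grab_frame(name): name is "scene" or "side" or "wrist"; returns a dict with "color" (480x640x3 uint8, red, green, blue), "vfov" (degrees; the focal length in pixels is half the picture's height over the tangent of half this angle, whatever the lens; pixels are square), "cx", "cy" (the principal point, pixels), "view" (4x4, takes a point from world to camera coordinates). Camera axes: x right, y up, looking along -z (the intrinsics and any distortion apply to the point x, -y, -z); pixel columns grow to the right and rows downward; lengths in mm; the calibration is good to about 2 mm. A picture is of the moment at which its call begins. There is no depth.
- env.job_done(): hands the job in; it is judged then, once.
The state is a dict: "time_s": time; "qpos": joint angles; "qvel": joint speeds; "effort": joint torques, N m; "ee_pos": TCP position; "ee_rot": TCP orientation; "force": force on the tool from outside, world axes, zero at the start; "torque": the same for the moment, N m; "gripper_width": finger opening in mm; "gripper_force": force on a finger pad.
Only numpy, scipy, OpenCV 4.12 (cv2) and the standard library are available. Lean on these libraries where they do the work, as an engineer would, in place of code of your own. Each camera call takes 0.05 s, during which the arm holds its last target. There are 200 camera calls.

## Working session

There is one attempt and no reset: what is moved stays moved. The work goes in short steps, Python scripts to look and compute and a tool call to move; the robot and the scene stay as the last step left them, time stands still between calls to the robot, and variables do not carry over. Pictures are saved under pics/ and viewed, at most 10 in all, crops included, and the job is handed in when it is done.

Besides the shell and the picture viewer there is one more tool, called by a JSON object that holds its "fn" and its "kwargs". move_arm: Moves the arm, as the interface text tells. Its arguments: {"type":"object","properties":{"plan":{"type":"array","items":{"type":"object","properties":{"tx":{"type":"number"},"ty":{"type":"number"},"tz":{"type":"number"},"wx":{"type":"number"},"wy":{"type":"number"},"wz":{"type":"number"}}}},"gripper":{"type":"number"},"force":{"type":"number"}},"required":["plan"]}

```bash
mkdir -p pics
cat > h.py <<'E'
import numpy as np, cv2, pickle
from workcell import env, grab_frame
def save(n):
    f=grab_frame(n); return f
E
python3 - <<'E'
from h import *
fs={}
for n in ["scene","side","wrist"]:
    f=grab_frame(n); fs[n]=f
    cv2.imwrite(f"pics/{n}0.png",f["color"][:,:,::-1])
    print(n,[k for k in f],f["vfov"],f["cx"],f["cy"],np.round(f["view"],3).tolist(),{k:v for k,v in f.items() if k not in("color","view")})
pickle.dump(fs,open("f0.pkl","wb"))
print(env.state())
E
```

```text
scene ['color', 'vfov', 'cx', 'cy', 'view'] 52.41537259435301 317.7096226348359 243.99338472732072 [[-0.711, 0.703, -0.003, 342.821], [-0.569, -0.573, 0.59, 288.164], [0.414, 0.421, 0.807, -1205.086], [0.0, 0.0, 0.0, 1.0]] {'vfov': 52.41537259435301, 'cx': 317.7096226348359, 'cy': 243.99338472732072}
side ['color', 'vfov', 'cx', 'cy', 'view'] 51.54842861394548 312.88185396681234 239.2358812544595 [[0.815, -0.579, 0.025, -421.423], [0.288, 0.442, 0.849, -228.974], [-0.503, -0.685, 0.527, -667.018], [0.0, 0.0, 0.0, 1.0]] {'vfov': 51.54842861394548, 'cx': 312.88185396681234, 'cy': 239.2358812544595}
wrist ['color', 'vfov', 'cx', 'cy', 'view'] 70.7484891811421 316.7210980974915 237.33502446065668 [[0.374, 0.927, -0.002, -574.582], [-0.889, 0.358, -0.286, 32.579], [-0.265, 0.109, 0.958, -392.594], [0.0, 0.0, 0.0, 1.0]] {'vfov': 70.7484891811421, 'cx': 316.7210980974915, 'cy': 237.33502446065668}
{'time_s': 0.15, 'qpos': array([ 6.68045280e+01,  1.83420862e+01,  8.96903869e+01, -1.07188655e-03,
        7.20414826e+01, -1.14499415e+00]), 'qvel': array([-0.05479109, -0.12155721, -0.24350623,  0.04240328,  0.00559956,
        0.00465099]), 'effort': array([ 5.21736147e-04, -4.12768757e+01, -2.32156742e+01,  7.26489653e-02,
        4.34025878e-02, -1.18635417e-04]), 'ee_pos': array([215.71958886, 532.60372242, 213.32458722]), 'ee_rot': array([-1.79926039e+02, -4.58792622e-04,  1.57949853e+02]), 'force': array([ 0.04822714,  0.78599014, -0.46856207]), 'torque': array([0.01405218, 0.00587688, 0.02685265]), 'gripper_force': 0.0, 'gripper_width': 91.70088307154954}
```

View pics/scene0.png

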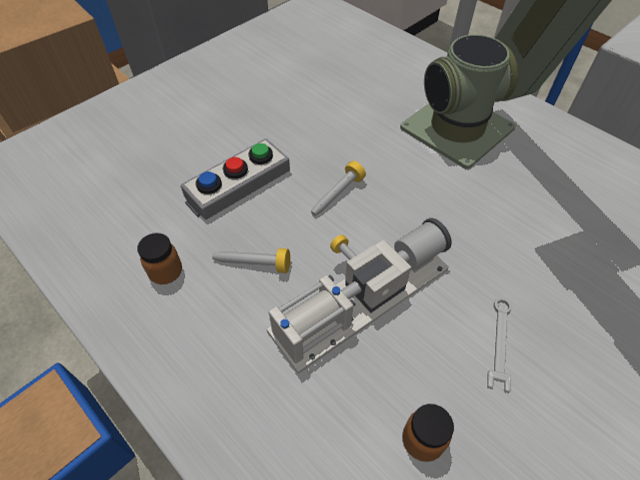

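View pics/side0.png

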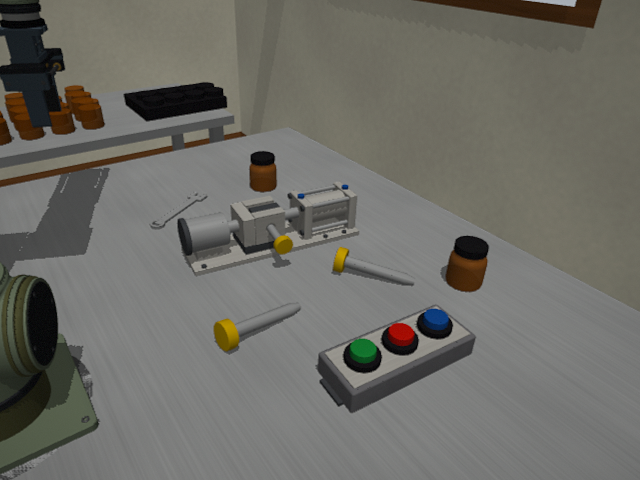

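The scene view shows three yellow-headed pins: in the drive at (340,243), and loose ones at (285,260) and (355,172). The job's pin is the one in the fork, with its head at side (284,244); it is also the smallest. The keys in the scene view are blue (208,180), red (235,166) and green (261,151).

```bash
cat >> h.py <<'E'
from scipy.optimize import least_squares
def proj(f,P):
    P=np.atleast_2d(P); c=P@f["view"][:3,:3].T+f["view"][:3,3]
    F=240/np.tan(np.radians(f["vfov"]/2))
    return np.c_[f["cx"]+F*c[:,0]/-c[:,2], f["cy"]-F*c[:,1]/-c[:,2]]
def tri(fl,px):
    r=least_squares(lambda p:np.concatenate([proj(f,p)[0]-q for f,q in zip(fl,px)]),[400,0,50.])
    return r.x, np.abs(r.fun).max()
def blobs(f,col):
    hsv=cv2.cvtColor(f["color"],cv2.COLOR_RGB2HSV)
    lo,hi={"blue":((100,140,60),(125,255,255)),"green":((50,140,50),(80,255,255)),"red":((0,200,90),(5,255,255)),"yellow":((20,150,90),(32,255,255))}[col]
    m=cv2.inRange(hsv,lo,hi); n,l,s,c=cv2.connectedComponentsWithStats(m)
    return [(tuple(np.round(c[i],1)),int(s[i,4]),s[i,:4].tolist()) for i in range(1,n) if s[i,4]>25],l
E
python3 - <<'E'
from h import *
fs=pickle.load(open("f0.pkl","rb"))
for n in["scene","side"]:
    for c in["blue","green","red","yellow"]: print(n,c,blobs(fs[n],c)[0])
a=cv2.resize(fs["scene"]["color"][215:315,280:420],None,fx=4,fy=4,interpolation=cv2.INTER_CUBIC)
b=cv2.resize(fs["side"]["color"][190:290,220:360],None,fx=4,fy=4,interpolation=cv2.INTER_CUBIC)
cv2.imwrite("pics/crop1.png",cv2.resize(np.vstack([a,b]),None,fx=.75,fy=.75)[:,:,::-1])
E
```

```text
scene blue [((np.float64(103.0), np.float64(22.1)), 959, [76, 0, 46, 53]), ((np.float64(565.0), np.float64(70.4)), 660, [546, 27, 45, 78]), ((np.float64(207.3), np.float64(179.5)), 232, [198, 172, 19, 16]), ((np.float64(335.9), np.float64(290.1)), 43, [333, 287, 7, 7]), ((np.float64(284.4), np.float64(323.2)), 53, [281, 320, 8, 8]), ((np.float64(90.7), np.float64(436.6)), 3531, [0, 363, 135, 117])]
scene green [((np.float64(259.7), np.float64(150.4)), 187, [252, 144, 17, 14])]
scene red [((np.float64(233.2), np.float64(159.5)), 26, [226, 158, 16, 6])]
scene yellow [((np.float64(356.0), np.float64(170.0)), 212, [346, 161, 19, 21]), ((np.float64(338.0), np.float64(242.8)), 156, [331, 236, 17, 17]), ((np.float64(282.2), np.float64(260.2)), 280, [276, 249, 14, 24])]
side blue [((np.float64(436.0), np.float64(318.9)), 415, [424, 309, 25, 21])]
side green [((np.float64(362.8), np.float64(350.5)), 524, [350, 339, 27, 24])]
side red [((np.float64(401.2), np.float64(333.8)), 439, [388, 323, 27, 23])]
side yellow [((np.float64(282.8), np.float64(244.2)), 266, [274, 235, 19, 19]), ((np.float64(340.1), np.float64(257.9)), 215, [333, 247, 16, 24]), ((np.float64(225.8), np.float64(333.9)), 586, [214, 319, 25, 32])]
```

View pics/crop1.png

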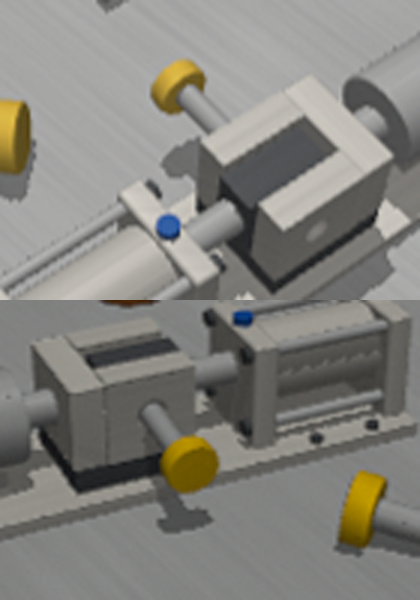

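The crop confirms it: the small-headed pin sits in the fork, with its head centre at scene (338,243) and side (283,244). The two loose pins are larger decoys.

Run:
```python
from h import *
fs=pickle.load(open("f0.pkl","rb")); S,D=fs["scene"],fs["side"]
hs={}
hsv=cv2.cvtColor(S["color"],cv2.COLOR_RGB2HSV); m=cv2.inRange(hsv,(0,180,60),(10,255,255))|cv2.inRange(hsv,(172,180,60),(180,255,255)); m[:,:200]=0;m[:,280:]=0;m[200:]=0
ys,xs=np.nonzero(m); red=(xs.mean(),ys.mean())
for n,a,b in [("blue",(207.3,179.5),(436,318.9)),("green",(259.7,150.4),(362.8,350.5)),("red",red,(401.2,333.8)),("head",(338,242.8),(282.8,244.2)),("pinB",(356,170),(225.8,333.9)),("pinC",(282.2,260.2),(340.1,257.9))]:
    p,e=tri([S,D],[a,b]); hs[n]=p; print(n,np.round(p,1),round(e,2))
print(np.linalg.norm(hs["blue"]-hs["red"]),np.linalg.norm(hs["green"]-hs["red"]))
C=np.array([[30,-38,90],[-56,-38,90],[-56,38,90],[30,38,90.]])
px=np.array([[345.7,264.3],[384.3,240.7],[410.7,267.7],[367.3,286]])
def T(v,P): 
    c,s=np.cos(v[2]),np.sin(v[2]); P=np.atleast_2d(P); return np.c_[v[0]+c*P[:,0]-s*P[:,1],v[1]+s*P[:,0]+c*P[:,1],P[:,2]]
for y0 in (-2,-1,0,1,2):
  r=least_squares(lambda v:np.r_[(proj(S,T(v,C))-px).ravel(),(proj(D,T(v,C[0]))-[283.3,209.3]).ravel()],[450,50,y0],x_scale=[10,10,.1])
  print(np.round(r.x,3),round(r.cost,2))
v=min([r],key=lambda r:r.cost).x
print(np.round(r.fun,1)); hd=T([0,0,-v[2]],hs["head"]-[v[0],v[1],0]); print("head in drive",hd)
im=[]
for f in(S,D):
    g=f["color"].copy()
    for P in np.r_[C,C-[0,0,60],[[0,-38,60],[-160,-50,0],[200,-50,0],[200,50,0],[-160,50,0]]]:
        q=proj(f,T(v,P))[0]; cv2.circle(g,(int(q[0]*16),int(q[1]*16)),20,(255,0,255),-1,shift=4)
    im.append(cv2.resize(g[180:380,160:460] if f is S else g[160:360,100:400],None,fx=2,fy=1.5*4/3,interpolation=cv2.INTER_CUBIC)[:300] if 0 else cv2.resize(g[200:380,250:470] if f is S else g[170:290,160:380],None,fx=2.0,fy=2.0,interpolation=cv2.INTER_CUBIC))
cv2.imwrite("pics/ov.png",np.vstack(im)[:,:,::-1])
```

```text
blue [ 572.1 -242.2   57.9] 1.23
green [ 436.3 -231.    57.7] 0.9
red [ 504.6 -236.5   58. ] 1.22
head [493.8  66.8  56.2] 0.0
pinB [306.7 -60.7  25.6] 1.37
pinC [583.8   5.3  26.5] 0.07
67.72410958102972 68.57761789820152
[ 5.09805e+02  1.61763e+02 -2.17000e-01] 34.54
[ 5.09805e+02  1.61763e+02 -2.17000e-01] 34.54
[ 5.09805e+02  1.61763e+02 -2.17000e-01] 34.54
[ 5.09805e+02  1.61763e+02 -2.17000e-01] 34.54
[ 5.09805e+02  1.61763e+02 -2.17000e-01] 34.54
[-0.7 -4.3 -0.3 -1.5 -0.5  0.9  2.9  5.4  1.3  2.8]
head in drive [[  4.81825489 -96.19529406  56.16444497]]
```

View pics/ov.png

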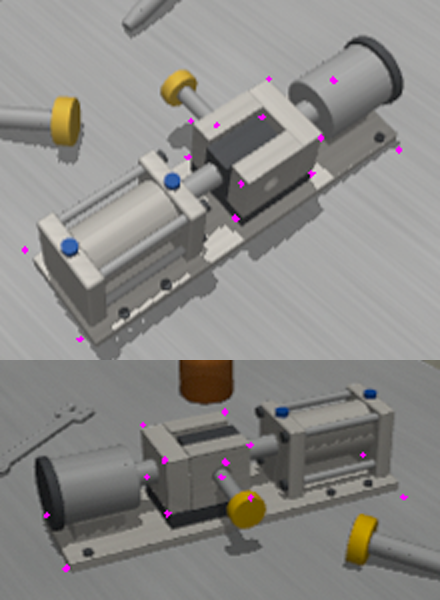

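```bash
cat >> h.py <<'E'
def T(v,P):
    c,s=np.cos(v[2]),np.sin(v[2]); P=np.atleast_2d(P); return np.c_[v[0]+c*P[:,0]-s*P[:,1],v[1]+s*P[:,0]+c*P[:,1],P[:,2]]
E
python3 - <<'E'
from h import *
fs=pickle.load(open("f0.pkl","rb")); S,D=fs["scene"],fs["side"]
B=lambda x,y,z:np.array([x,y,z],float)
def seg(a,b,n=40): return a+(b-a)*np.linspace(0.03,.97,n)[:,None]
x0,x1,y0,y1,z0,z1=-56,30,-38,38,30,90
top=[(x0,y0,z1),(x1,y0,z1),(x1,y1,z1),(x0,y1,z1)]
def edges(E): return np.vstack([seg(B(*a),B(*b)) for a,b in E])
loop=[(top[i],top[(i+1)%4]) for i in range(4)]
low=lambda p:(p[0],p[1],z0)
MS=edges(loop+[(top[i],low(top[i])) for i in (1,2,3)]+[((-160,50,0),(200,50,0)),((200,-50,0),(200,50,0))])
MD=edges(loop[:2]+loop[3:]+[(top[i],low(top[i])) for i in (0,1,3)]+[((-160,-50,0),(200,-50,0)),((-160,-50,0),(-160,50,0))])
def dt(f):
    g=cv2.GaussianBlur(cv2.cvtColor(f["color"],cv2.COLOR_RGB2GRAY),(0,0),.8); return cv2.distanceTransform(255-cv2.Canny(g,25,60),cv2.DIST_L2,5)
def samp(d,q): return cv2.remap(d,q[:,0].astype(np.float32)[:,None],q[:,1].astype(np.float32)[:,None],cv2.INTER_LINEAR)[:,0]
dS,dD=dt(S),dt(D)
cost=lambda v:np.minimum(np.r_[samp(dS,proj(S,T(v,MS))),samp(dD,proj(D,T(v,MD)))],6)
best=min(((cost((x,y,w)).sum(),x,y,w) for x in np.arange(490,531,2.) for y in np.arange(140,181,2.) for w in np.arange(-.5,.1,.02)))
from scipy.optimize import minimize
r=minimize(lambda u:cost((u[0],u[1],u[2]/100)).sum(),[best[1],best[2],best[3]*100],method="Nelder-Mead")
v=np.r_[r.x[:2],r.x[2]/100]; print(best,v,r.fun/len(cost(v)))
h=np.array([493.8,66.8,56.2]); print("head in drive",T([0,0,-v[2]],h-[v[0],v[1],0]))
im=[]
for f,M,o in((S,MS,(250,215)),(D,MD,(170,170))):
    g=cv2.resize(f["color"][o[1]:o[1]+170,o[0]:o[0]+200],None,fx=2.3*1.7,fy=2.3*1.3*1.3,interpolation=cv2.INTER_CUBIC)
    for q in (proj(f,T(v,np.r_[M,[[0,-38,60]]]))-o+.5)*[2.3*1.7,2.3*1.69]: cv2.circle(g,(int(q[0]),int(q[1])),1,(255,0,255),-1)
    im.append(cv2.resize(g,(400,340)))
cv2.imwrite("pics/ov2.png",np.hstack(im)[:,:,::-1])
E
```

```text
(np.float32(527.069), np.float64(508.0), np.float64(164.0), np.float64(-0.13999999999999968)) [ 5.08590769e+02  1.63762462e+02 -1.45085466e-01] 0.7427480361040901
head in drive [[ -0.61682864 -98.08213639  56.2       ]]
```

View pics/ov2.png

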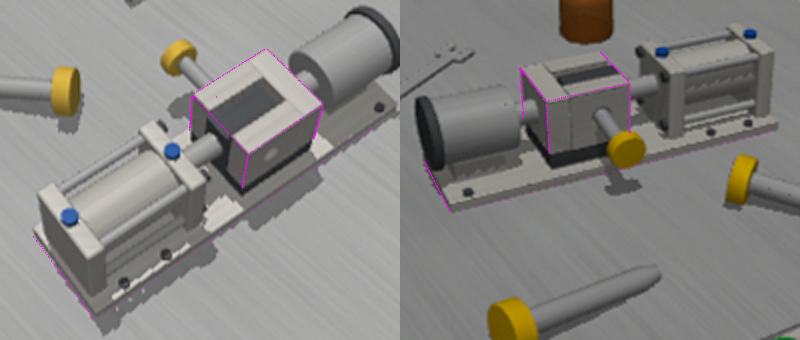

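The overlay matches the fork and plate edges in both views: drive at (508.6,163.8), yaw -8.3°. The pin head measures (-0.6,-98,56) in drive axes, as expected. I'll close the gripper and move to about 145 mm out on the pin's axis.

{"fn": "move_arm", "kwargs": {"plan": [{"wz": -0.12},{"wz": -0.12,"tx": -1,"ty": -1.4},{"tx": -2.4,"ty": -3.2},{"tx": -2.4,"ty": -3.2},{"tx": -2.4,"ty": -3.2},{"tx": -2.4,"ty": -3.2},{"tx": -2.4,"ty": -3.2},{"tx": -2.4,"ty": -3.2},{"tx": -2.4,"ty": -3.2},{"tx": -2.4,"ty": -3.2},{"tx": -2.4,"ty": -3.2},{"tx": -2.4,"ty": -3.2}], "gripper": 0, "force": 60}}

```text
schema error: expected keys tx, ty, tz, wx, wy, wz
```

{"fn": "move_arm", "kwargs": {"plan": [{"tx": -2.4,"ty": -3.2},{"tx": -2.4,"ty": -3.2},{"tx": -2.4,"ty": -3.2},{"tx": -1.2,"ty": -1.6},{},{}]}}

```text
schema error: expected keys tx, ty, tz, wx, wy, wz
```

```bash
cat >> h.py <<'E'
from scipy.spatial.transform import Rotation as Ro
def need(t):
    s=env.state(); R=Ro.from_euler("xyz",s["ee_rot"],degrees=True).as_matrix()
    print("pos",np.round(s["ee_pos"],1),"rot",np.round(s["ee_rot"],2),"F",np.round(s["force"],1),"w",round(s["gripper_width"],1),"t",s["time_s"])
    print("need cm",np.round(R.T@(np.array(t)-s["ee_pos"])/10,2))
E
python3 -c "
from h import *
need([487,20.4,42])"
```

```text
pos [215.7 532.6 213.3] rot [-179.93   -0.    157.95] F [ 0.   0.8 -0.5] w 91.7 t 0.15
need cm [-44.37 -37.27  17.18]
```

{"fn": "move_arm", "kwargs": {"plan": [{"tx": 0,"ty": 0,"tz": 0,"wx": 0,"wy": 0,"wz": -0.12},{"tx": -1,"ty": -1.4,"tz": 0,"wx": 0,"wy": 0,"wz": -0.12},{"tx": -2.4,"ty": -3.2,"tz": 0,"wx": 0,"wy": 0,"wz": 0},{"tx": -2.4,"ty": -3.2,"tz": 0,"wx": 0,"wy": 0,"wz": 0},{"tx": -2.4,"ty": -3.2,"tz": 0,"wx": 0,"wy": 0,"wz": 0},{"tx": -2.4,"ty": -3.2,"tz": 0,"wx": 0,"wy": 0,"wz": 0},{"tx": -2.4,"ty": -3.2,"tz": 0,"wx": 0,"wy": 0,"wz": 0},{"tx": -2.4,"ty": -3.2,"tz": 0,"wx": 0,"wy": 0,"wz": 0},{"tx": -2.4,"ty": -3.2,"tz": 0,"wx": 0,"wy": 0,"wz": 0},{"tx": -2.4,"ty": -3.2,"tz": 0,"wx": 0,"wy": 0,"wz": 0},{"tx": -2.4,"ty": -3.2,"tz": 0,"wx": 0,"wy": 0,"wz": 0},{"tx": -2.4,"ty": -3.2,"tz": 0,"wx": 0,"wy": 0,"wz": 0}], "gripper": 0, "force": 60}}

```text
time_s: 1.15
ee_pos: [413.5, 163.6, 214.0]
ee_rot: [180.0, 0.0, 171.7]
force: [-0.1, 1.1, 0.2]
gripper_width: 14.0
gripper_force: 0.0
```

{"fn": "move_arm", "kwargs": {"plan": [{"tx": -2.4,"ty": -3.2,"tz": 0,"wx": 0,"wy": 0,"wz": 0},{"tx": -2.4,"ty": -3.2,"tz": 0,"wx": 0,"wy": 0,"wz": 0},{"tx": -2.4,"ty": -3.2,"tz": 0,"wx": 0,"wy": 0,"wz": 0},{"tx": -1.2,"ty": -1.6,"tz": 0,"wx": 0,"wy": 0,"wz": 0},{"tx": 0,"ty": 0,"tz": 0,"wx": 0,"wy": 0,"wz": 0},{"tx": 0,"ty": 0,"tz": 0,"wx": 0,"wy": 0,"wz": 0}]}}

```text
time_s: 1.65
ee_pos: [480.0, 42.0, 213.5]
ee_rot: [180.0, -0.1, 171.6]
force: [-1.0, 1.1, 0.4]
gripper_width: 0.6
gripper_force: 0.0
```

```bash
python3 -c "
from h import *
need([487,20.4,42])
f=grab_frame('wrist');cv2.imwrite('pics/w1.png',f['color'][:,:,::-1])"
```

```text
pos [480.   42.  213.5] rot [ 1.7998e+02 -8.0000e-02  1.7155e+02] F [-1.   1.1  0.4] w 0.6 t 1.65
need cm [-1.03 -2.04 17.15]
```

View pics/w1.png

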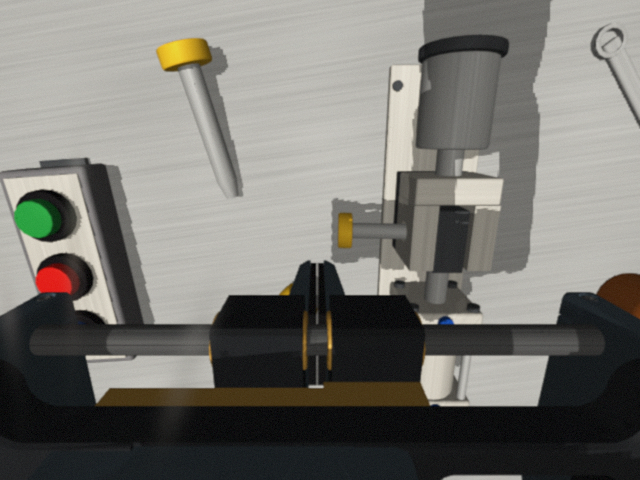

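The wrist view shows the pin head at (345,231) ahead of the closed fingers, in line with the fork; the row order is green, red, blue. The way down is clear.

{"fn": "move_arm", "kwargs": {"plan": [{"tx": -1.0,"ty": -2.0,"tz": 0,"wx": 0,"wy": 0,"wz": 0},{"tx": 0,"ty": 0,"tz": 3.5,"wx": 0,"wy": 0,"wz": 0},{"tx": 0,"ty": 0,"tz": 3.5,"wx": 0,"wy": 0,"wz": 0},{"tx": 0,"ty": 0,"tz": 3.5,"wx": 0,"wy": 0,"wz": 0},{"tx": 0,"ty": 0,"tz": 3.5,"wx": 0,"wy": 0,"wz": 0},{"tx": 0,"ty": 0,"tz": 2.2,"wx": 0,"wy": 0,"wz": 0},{"tx": 0,"ty": 0,"tz": 0.8,"wx": 0,"wy": 0,"wz": 0},{"tx": 0,"ty": 0,"tz": 0,"wx": 0,"wy": 0,"wz": 0},{"tx": 0,"ty": 0,"tz": 0,"wx": 0,"wy": 0,"wz": 0}]}}

```text
time_s: 2.45
ee_pos: [487.6, 22.3, 44.7]
ee_rot: [180.0, 0.1, 171.8]
force: [0.6, 0.6, -0.2]
gripper_width: 0.4
gripper_force: 0.0
```

```bash
python3 -c "
from h import *
v=[508.59,163.76,-.1451]
need(T(v,[-.6,-105,42])[0])
s=env.state(); f=grab_frame('wrist'); g=grab_frame('side'); print(blobs(f,'yellow')[0],proj(f,[493.8,66.8,56.2]))
cv2.imwrite('pics/c2.png',np.hstack([cv2.resize(g['color'][190:320,200:360],(400,325)),cv2.resize(f['color'][120:400,200:545],(400,325))])[:,:,::-1])"
```

```text
pos [487.6  22.3  44.7] rot [1.7998e+02 6.0000e-02 1.7178e+02] F [ 0.6  0.6 -0.2] w 0.4 t 2.45
need cm [0.02 3.8  0.27]
[((np.float64(412.9), np.float64(287.8)), 1182, [395, 264, 32, 60]), ((np.float64(329.4), np.float64(343.2)), 37, [328, 335, 4, 17])] [[401.60368552 300.12440517]]
```

View pics/c2.png

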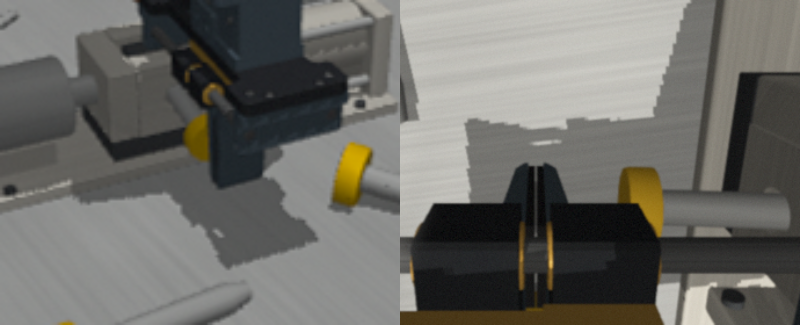

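```bash
python3 -c "
from h import *
fs=pickle.load(open('f0.pkl','rb'));S,D=fs['scene'],fs['side'];w=grab_frame('wrist')
# full silhouette: bounding box centre of head in each view
for a,b,c in [((338,242.8),(282.8,244.2),(412.9,287.8)),((339.5,244.5),(283.5,244.5),(411,294))]:
    p,e=tri([S,D,w],[a,b,c]);print(np.round(p,1),e,T([0,0,.1451],p-[508.59,163.76,0]))
print(np.round(w['view'],3).tolist(),proj(w,env.state()['ee_pos']))
for q in ((0,-38,60),(-56,-38,90),(30,-38,90)): print(proj(w,T([508.59,163.76,-.1451],q)))
"
```

```text
[490.9  72.8  53.9] 3.2972196028551366 [[ -4.39721923 -92.56999025  53.86916032]]
[494.2  72.1  53.3] 2.010753366410711 [[ -0.99235867 -92.7617972   53.26618763]]
[[0.142, 0.99, 0.0, -91.732], [-0.947, 0.136, -0.29, 443.484], [-0.287, 0.041, 0.957, -91.858], [0.0, 0.0, 0.0, 1.0]] [[315.2223118  290.68281724]]
[[520.45924596 302.35899881]]
[[592.04808296 207.0441668 ]]
[[546.87254699 393.19757631]]
```

{"fn": "move_arm", "kwargs": {"plan": [{"tx": 0,"ty": 1.0,"tz": 0,"wx": 0,"wy": 0,"wz": 0},{"tx": 0,"ty": 1.0,"tz": 0,"wx": 0,"wy": 0,"wz": 0},{"tx": 0,"ty": 0.8,"tz": 0,"wx": 0,"wy": 0,"wz": 0},{"tx": 0,"ty": 0.6,"tz": 0,"wx": 0,"wy": 0,"wz": 0},{"tx": 0,"ty": 0.6,"tz": 0,"wx": 0,"wy": 0,"wz": 0},{"tx": 0,"ty": 0.6,"tz": 0,"wx": 0,"wy": 0,"wz": 0}]}}

```text
time_s: 3.1
ee_pos: [493.8, 67.7, 44.0]
ee_rot: [180.0, 0.0, 171.7]
force: [0.1, -0.5, 0.0]
gripper_width: 0.6
gripper_force: 0.1
```

{"fn": "move_arm", "kwargs": {"plan": [{"tx": 0,"ty": 0.6,"tz": 0,"wx": 0,"wy": 0,"wz": 0},{"tx": 0,"ty": 0.6,"tz": 0,"wx": 0,"wy": 0,"wz": 0},{"tx": 0,"ty": 0.5,"tz": 0,"wx": 0,"wy": 0,"wz": 0},{"tx": 0,"ty": 0,"tz": 0,"wx": 0,"wy": 0,"wz": 0}]}}

```text
time_s: 3.43
ee_pos: [496.5, 84.6, 43.9]
ee_rot: [180.0, 0.0, 171.7]
force: [0.3, 0.1, -0.8]
gripper_width: 0.1
gripper_force: 0.0
```

```bash
python3 -c "
from h import *
s=env.state();print(T([0,0,.1451],s['ee_pos']-[508.59,163.76,0]))
w=grab_frame('wrist');print(blobs(w,'yellow')[0])"
```

```text
[[ -0.55687291 -80.05092358  43.91843062]]
[((np.float64(357.1), np.float64(281.3)), 750, [342, 268, 32, 27]), ((np.float64(204.0), np.float64(381.0)), 245, [190, 370, 24, 19])]
```

{"fn": "move_arm", "kwargs": {"plan": [{"tx": 0,"ty": 0.5,"tz": 0,"wx": 0,"wy": 0,"wz": 0},{"tx": 0,"ty": 0.4,"tz": 0,"wx": 0,"wy": 0,"wz": 0},{"tx": 0,"ty": 0,"tz": 0,"wx": 0,"wy": 0,"wz": 0}]}}

```text
time_s: 3.73
ee_pos: [497.8, 93.2, 44.0]
ee_rot: [180.0, 0.0, 171.7]
force: [0.0, 1.0, 0.3]
gripper_width: 0.2
gripper_force: 0.0
```

{"fn": "move_arm", "kwargs": {"plan": [{"tx": 0,"ty": 0.3,"tz": 0,"wx": 0,"wy": 0,"wz": 0},{"tx": 0,"ty": 0.2,"tz": 0,"wx": 0,"wy": 0,"wz": 0},{"tx": 0,"ty": 0,"tz": 0,"wx": 0,"wy": 0,"wz": 0}]}}

```text
time_s: 3.98
ee_pos: [498.3, 97.9, 44.0]
ee_rot: [180.0, 0.0, 171.7]
force: [-0.2, -0.4, -0.5]
gripper_width: 0.3
gripper_force: 0.0
```

```bash
python3 -c "
from h import *
s=env.state();print(T([0,0,.1451],s['ee_pos']-[508.59,163.76,0]),s['force'])
w=grab_frame('wrist');g=grab_frame('side');c=grab_frame('scene');
cv2.imwrite('pics/c3.png',np.hstack([cv2.resize(g['color'][180:290,200:330],(380,325)),cv2.resize(w['color'][160:400,240:540],(400,325))])[:,:,::-1])"
```

```text
[[ -0.63360254 -66.68163774  43.95971204]] [-0.24544927 -0.40364954 -0.48327811]
```

View pics/c3.png

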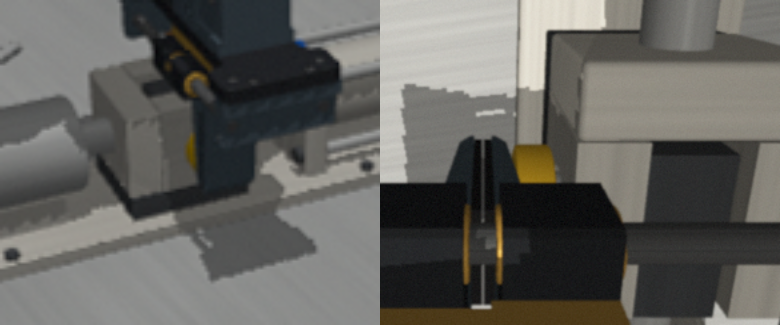

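The pin is nearly home: the head sits between the finger and the cheek, with a gap of a few mm. I'll continue in small steps until the force rises.

{"fn": "move_arm", "kwargs": {"plan": [{"tx": 0,"ty": 0.2,"tz": 0,"wx": 0,"wy": 0,"wz": 0},{"tx": 0,"ty": 0,"tz": 0,"wx": 0,"wy": 0,"wz": 0}]}}

```text
time_s: 4.3
ee_pos: [498.6, 99.7, 44.0]
ee_rot: [180.0, 0.0, 171.7]
force: [0.2, -0.2, -0.3]
gripper_width: -0.2
gripper_force: 0.0
```

{"fn": "move_arm", "kwargs": {"plan": [{"tx": 0,"ty": 0.2,"tz": 0,"wx": 0,"wy": 0,"wz": 0},{"tx": 0,"ty": 0,"tz": 0,"wx": 0,"wy": 0,"wz": 0}]}}

```text
time_s: 4.47
ee_pos: [498.7, 100.7, 43.9]
ee_rot: [-179.9, -0.0, 171.8]
force: [-0.3, -4.5, 0.3]
gripper_width: 0.3
gripper_force: 2.3
```

{"fn": "move_arm", "kwargs": {"plan": [{"tx": 0,"ty": 0.1,"tz": 0,"wx": 0,"wy": 0,"wz": 0},{"tx": 0,"ty": 0,"tz": 0,"wx": 0,"wy": 0,"wz": 0}]}}

```text
time_s: 4.63
ee_pos: [498.6, 100.8, 43.9]
ee_rot: [-179.8, -0.0, 171.8]
force: [-1.0, -7.8, 1.8]
gripper_width: 0.8
gripper_force: 4.3
```

{"fn": "move_arm", "kwargs": {"plan": [{"tx": 0,"ty": 0.2,"tz": 0,"wx": 0,"wy": 0,"wz": 0},{"tx": 0,"ty": 0,"tz": 0,"wx": 0,"wy": 0,"wz": 0}]}}

```text
time_s: 4.8
ee_pos: [498.6, 100.8, 44.0]
ee_rot: [-179.6, -0.0, 171.9]
force: [-0.2, -16.4, 2.8]
gripper_width: 0.4
gripper_force: 8.3
```

{"fn": "move_arm", "kwargs": {"plan": [{"tx": 0,"ty": 0.2,"tz": 0,"wx": 0,"wy": 0,"wz": 0},{"tx": 0,"ty": 0,"tz": 0,"wx": 0,"wy": 0,"wz": 0},{"tx": 0,"ty": 0,"tz": 0,"wx": 0,"wy": 0,"wz": 0}]}}

```text
time_s: 5.05
ee_pos: [498.6, 100.8, 44.0]
ee_rot: [-179.4, -0.1, 172.0]
force: [-0.9, -23.7, 4.1]
gripper_width: 0.3
gripper_force: 11.9
```

The stop is firm: 24 N with no motion, so the head is home. Now I'll back off, rise and check.

{"fn": "move_arm", "kwargs": {"plan": [{"tx": 0,"ty": -1.0,"tz": 0,"wx": 0,"wy": 0,"wz": 0},{"tx": 0,"ty": -2.5,"tz": 0,"wx": 0,"wy": 0,"wz": 0},{"tx": 0,"ty": -3.5,"tz": 0,"wx": 0,"wy": 0,"wz": 0},{"tx": 0,"ty": -3.5,"tz": -1.0,"wx": 0,"wy": 0,"wz": 0},{"tx": 0,"ty": -2.5,"tz": -3.0,"wx": 0,"wy": 0,"wz": 0},{"tx": 0,"ty": -2.5,"tz": -3.0,"wx": 0,"wy": 0,"wz": 0},{"tx": 0,"ty": -3.5,"tz": -2.0,"wx": 0,"wy": 0,"wz": 0},{"tx": 0,"ty": -3.5,"tz": 0,"wx": 0,"wy": 0,"wz": 0},{"tx": 0,"ty": 0,"tz": 0,"wx": 0,"wy": 0,"wz": 0},{"tx": 0,"ty": 0,"tz": 0,"wx": 0,"wy": 0,"wz": 0}]}}

```text
time_s: 5.88
ee_pos: [466.9, -117.2, 134.2]
ee_rot: [180.0, 0.0, 171.5]
force: [0.1, 0.6, -0.4]
gripper_width: 0.3
gripper_force: 0.0
```

```bash
python3 -c "
from h import *
need([572,-242,110])
w=grab_frame('wrist');g=grab_frame('side');c=grab_frame('scene')
v=[508.59,163.76,-.1451];print(blobs(g,'yellow')[0],blobs(c,'yellow')[0],[proj(k,T(v,[0,-47,60])) for k in(g,c)],blobs(w,'blue')[0],blobs(w,'green')[0],proj(w,[572.1,-242.2,60]),proj(w,[436.3,-231,60]))
cv2.imwrite('pics/c4.png',np.hstack([cv2.resize(g['color'][180:290,200:330],(390,330),interpolation=2),cv2.resize(c['color'][220:330,310:440],(390,330),interpolation=2)])[:,:,::-1])"
```

```text
pos [ 466.9 -117.2  134.2] rot [1.7996e+02 5.0000e-02 1.7149e+02] F [ 0.1  0.6 -0.4] w 0.3 t 5.8833
need cm [-12.24 -10.79   2.42]
[((np.float64(325.1), np.float64(217.8)), 32, [322, 214, 9, 10]), ((np.float64(272.2), np.float64(229.7)), 261, [263, 221, 19, 18]), ((np.float64(338.5), np.float64(266.0)), 85, [333, 261, 11, 11]), ((np.float64(226.0), np.float64(334.2)), 600, [214, 319, 25, 32])] [((np.float64(356.0), np.float64(170.0)), 212, [346, 161, 19, 21]), ((np.float64(282.5), np.float64(260.0)), 293, [276, 249, 14, 24])] [array([[272.34326164, 229.69950698]]), array([[354.75442377, 259.67578777]])] [((np.float64(192.0), np.float64(376.9)), 858, [171, 361, 43, 27])] [((np.float64(161.4), np.float64(228.7)), 2140, [135, 204, 55, 51])] [[191.31950525 381.88595703]] [[160.37363333 231.04872366]]
```

View pics/c4.png

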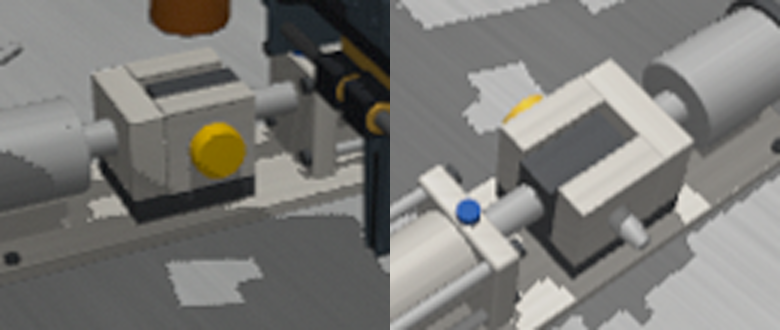

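The pin is home: in the side view the head sits flush at (272,230), exactly where predicted, and the tip shows out of the far cheek. Now the blue key.

{"fn": "move_arm", "kwargs": {"plan": [{"tx": -2.0,"ty": -1.8,"tz": 0,"wx": 0,"wy": 0,"wz": 0},{"tx": -2.6,"ty": -2.3,"tz": 0,"wx": 0,"wy": 0,"wz": 0},{"tx": -2.6,"ty": -2.3,"tz": 0,"wx": 0,"wy": 0,"wz": 0},{"tx": -2.6,"ty": -2.2,"tz": 0,"wx": 0,"wy": 0,"wz": 0},{"tx": -2.4,"ty": -2.2,"tz": 0,"wx": 0,"wy": 0,"wz": 0},{"tx": 0,"ty": 0,"tz": 2.4,"wx": 0,"wy": 0,"wz": 0},{"tx": 0,"ty": 0,"tz": 2.0,"wx": 0,"wy": 0,"wz": 0},{"tx": 0,"ty": 0,"tz": 0,"wx": 0,"wy": 0,"wz": 0},{"tx": 0,"ty": 0,"tz": 0,"wx": 0,"wy": 0,"wz": 0}]}}

```text
time_s: 6.78
ee_pos: [571.7, -238.9, 88.4]
ee_rot: [179.9, -0.2, 171.8]
force: [-0.2, -0.8, 0.1]
gripper_width: 0.5
gripper_force: 0.0
```

```bash
python3 -c "
from h import *
need([572.1,-242.2,57])
w=grab_frame('wrist');g=grab_frame('side')
cv2.imwrite('pics/c5.png',np.hstack([cv2.resize(g['color'][240:400,330:490],(390,390),interpolation=2),cv2.resize(w['color'][120:440,160:480],(390,390),interpolation=2)])[:,:,::-1])"
```

```text
pos [ 571.7 -238.9   88.4] rot [179.92  -0.21 171.81] F [-0.2 -0.8  0.1] w 0.5 t 6.7833
need cm [-0.1  -0.33  3.14]
```

View pics/c5.png

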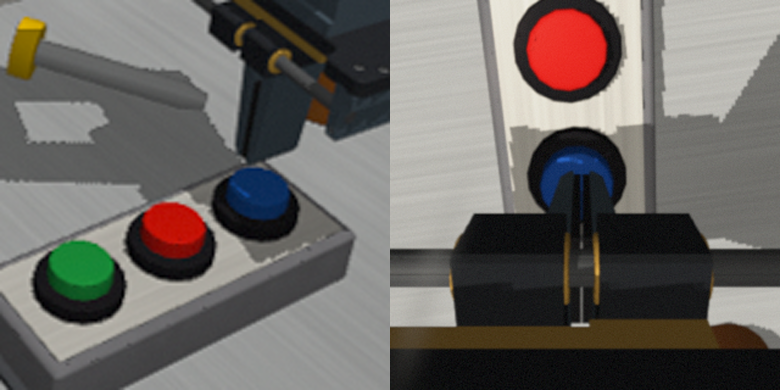

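The fingers are centred over the blue key (side crop (257,190)), and red is well clear. Pressing now.

{"fn": "move_arm", "kwargs": {"plan": [{"tx": -0.1,"ty": -0.3,"tz": 1.2,"wx": 0,"wy": 0,"wz": 0},{"tx": 0,"ty": 0,"tz": 0.8,"wx": 0,"wy": 0,"wz": 0},{"tx": 0,"ty": 0,"tz": 0.5,"wx": 0,"wy": 0,"wz": 0},{"tx": 0,"ty": 0,"tz": 0.4,"wx": 0,"wy": 0,"wz": 0},{"tx": 0,"ty": 0,"tz": 0.3,"wx": 0,"wy": 0,"wz": 0},{"tx": 0,"ty": 0,"tz": 0,"wx": 0,"wy": 0,"wz": 0},{"tx": 0,"ty": 0,"tz": 0,"wx": 0,"wy": 0,"wz": 0}]}}

```text
time_s: 7.47
ee_pos: [572.5, -243.6, 58.3]
ee_rot: [180.0, -0.0, 171.7]
force: [-1.2, 2.4, 5.2]
gripper_width: 0.2
gripper_force: 2.3
```

{"fn": "move_arm", "kwargs": {"plan": [{"tx": 0,"ty": 0,"tz": 0.2,"wx": 0,"wy": 0,"wz": 0},{"tx": 0,"ty": 0,"tz": 0,"wx": 0,"wy": 0,"wz": 0},{"tx": 0,"ty": 0,"tz": 0,"wx": 0,"wy": 0,"wz": 0}]}}

```text
time_s: 7.72
ee_pos: [572.6, -243.6, 57.7]
ee_rot: [180.0, 0.0, 171.7]
force: [-2.6, 1.5, 11.3]
gripper_width: 0.5
gripper_force: 5.7
```

{"fn": "move_arm", "kwargs": {"plan": [{"tx": 0,"ty": 0,"tz": 0.2,"wx": 0,"wy": 0,"wz": 0},{"tx": 0,"ty": 0,"tz": 0,"wx": 0,"wy": 0,"wz": 0},{"tx": 0,"ty": 0,"tz": 0,"wx": 0,"wy": 0,"wz": 0}]}}

```text
time_s: 7.97
ee_pos: [572.6, -243.6, 57.5]
ee_rot: [-180.0, 0.1, 171.7]
force: [-6.2, 3.2, 21.7]
gripper_width: 0.5
gripper_force: 10.4
```

Blue is fully down (21.7 N at z=57.5). Releasing it and going over to green.

{"fn": "move_arm", "kwargs": {"plan": [{"tx": 0,"ty": 0,"tz": -0.8,"wx": 0,"wy": 0,"wz": 0},{"tx": 0,"ty": 0,"tz": -2.0,"wx": 0,"wy": 0,"wz": 0},{"tx": 0,"ty": 0,"tz": -2.5,"wx": 0,"wy": 0,"wz": 0},{"tx": 2.5,"ty": -0.1,"tz": 0,"wx": 0,"wy": 0,"wz": 0},{"tx": 3.0,"ty": -0.2,"tz": 0,"wx": 0,"wy": 0,"wz": 0},{"tx": 3.0,"ty": -0.2,"tz": 0,"wx": 0,"wy": 0,"wz": 0},{"tx": 3.0,"ty": -0.2,"tz": 0,"wx": 0,"wy": 0,"wz": 0},{"tx": 2.2,"ty": 0,"tz": 0,"wx": 0,"wy": 0,"wz": 0},{"tx": 0,"ty": 0,"tz": 1.5,"wx": 0,"wy": 0,"wz": 0},{"tx": 0,"ty": 0,"tz": 0,"wx": 0,"wy": 0,"wz": 0},{"tx": 0,"ty": 0,"tz": 0,"wx": 0,"wy": 0,"wz": 0}]}}

```text
time_s: 8.88
ee_pos: [436.1, -231.0, 91.7]
ee_rot: [180.0, -0.0, 171.7]
force: [0.9, 0.3, 0.6]
gripper_width: 0.5
gripper_force: 0.0
```

```bash
python3 -c "
from h import *
need([436.3,-231,57])"
```

```text
pos [ 436.1 -231.    91.7] rot [ 1.7999e+02 -2.0000e-02  1.7169e+02] F [0.9 0.3 0.6] w 0.5 t 8.8833
need cm [-0.03 -0.    3.47]
```

{"fn": "move_arm", "kwargs": {"plan": [{"tx": 0,"ty": 0,"tz": 1.4,"wx": 0,"wy": 0,"wz": 0},{"tx": 0,"ty": 0,"tz": 0.9,"wx": 0,"wy": 0,"wz": 0},{"tx": 0,"ty": 0,"tz": 0.5,"wx": 0,"wy": 0,"wz": 0},{"tx": 0,"ty": 0,"tz": 0.4,"wx": 0,"wy": 0,"wz": 0},{"tx": 0,"ty": 0,"tz": 0.3,"wx": 0,"wy": 0,"wz": 0},{"tx": 0,"ty": 0,"tz": 0,"wx": 0,"wy": 0,"wz": 0},{"tx": 0,"ty": 0,"tz": 0,"wx": 0,"wy": 0,"wz": 0}]}}

```text
time_s: 9.47
ee_pos: [436.7, -231.0, 57.8]
ee_rot: [-180.0, 0.1, 171.7]
force: [-1.6, 0.5, 5.7]
gripper_width: 0.2
gripper_force: 3.1
```

{"fn": "move_arm", "kwargs": {"plan": [{"tx": 0,"ty": 0,"tz": 0.2,"wx": 0,"wy": 0,"wz": 0},{"tx": 0,"ty": 0,"tz": 0,"wx": 0,"wy": 0,"wz": 0},{"tx": 0,"ty": 0,"tz": 0,"wx": 0,"wy": 0,"wz": 0}]}}

```text
time_s: 9.72
ee_pos: [436.8, -231.0, 57.5]
ee_rot: [-180.0, 0.1, 171.7]
force: [-5.0, 3.5, 20.0]
gripper_width: 0.3
gripper_force: 10.1
```

Green is fully down (20 N at z=57.5). Releasing it.

{"fn": "move_arm", "kwargs": {"plan": [{"tx": 0,"ty": 0,"tz": -0.8,"wx": 0,"wy": 0,"wz": 0},{"tx": 0,"ty": 0,"tz": -2.0,"wx": 0,"wy": 0,"wz": 0},{"tx": 0,"ty": 0,"tz": -3.5,"wx": 0,"wy": 0,"wz": 0},{"tx": 0,"ty": 0,"tz": -3.5,"wx": 0,"wy": 0,"wz": 0},{"tx": 0,"ty": 0,"tz": -2,"wx": 0,"wy": 0,"wz": 0},{"tx": 0,"ty": 0,"tz": 0,"wx": 0,"wy": 0,"wz": 0},{"tx": 0,"ty": 0,"tz": 0,"wx": 0,"wy": 0,"wz": 0}]}}

```text
time_s: 10.3
ee_pos: [436.8, -231.2, 173.9]
ee_rot: [-179.9, 0.1, 171.7]
force: [0.3, -0.4, -1.5]
gripper_width: 0.3
gripper_force: 0.0
```

```bash
python3 -c "
from h import *
g=grab_frame('side');print([blobs(g,c)[0] for c in('blue','green','red','yellow')]);print(env.job_done())"
```

```text
[[((np.float64(435.6), np.float64(319.0)), 433, [424, 309, 25, 21])], [((np.float64(362.7), np.float64(350.7)), 536, [350, 339, 27, 25])], [((np.float64(401.1), np.float64(334.1)), 452, [389, 323, 26, 23])], [((np.float64(272.2), np.float64(229.8)), 264, [263, 221, 19, 19]), ((np.float64(366.9), np.float64(235.8)), 52, [363, 231, 11, 12]), ((np.float64(340.0), np.float64(259.0)), 242, [333, 247, 16, 25]), ((np.float64(226.0), np.float64(334.3)), 608, [214, 319, 25, 32])]]
the job is handed in; nothing more can be done
None
```

Job handed in at about 10 s: the pin is fully home with its head against the fork, the blue key and then the green key were pressed fully down and are back up, and the red key, jars and wrench were not touched; no verdict was returned.

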